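# Nest the three caddies

### The arm

A 6-joint arm with a two-finger parallel gripper is mounted at the origin on the work surface. World frame = base frame: x ahead of the robot, y to its left, z up, the work surface at z = 0. Lengths are in m, angles in rad, forces in N, time in s.
With the tool pointing down it reaches from about 0.35 to 0.975 m from the base axis. Payload 17.4 kg.
Tool frame: the origin (TCP) lies midway between the tips of the shut fingers; the grasp point (between the pads) lies 19 mm behind it; z points along the fingers, y is the direction in which the jaws open and shut (so a half turn about z gives the same grasp; the last joint's range is limited). The gripper opens to 85 mm and grips with 20 to 120 N. Pads are 22 mm wide; open, the fingers measure 114 mm over their backs; the gripper's body (76 mm by 85 mm) begins 54 mm behind the grasp point. The pads swing forward as they close: fully open they stand 13 mm farther back than shut.
Start: joints at [-1.301, 0.116, 1.442, -0, 1.584, -0.038], TCP at [0.204, -0.643, 0.231] pointing down, gripper open.
Joint ranges: [-2.83, 2.83], [-0.83, 2.19], [0.07, 2.5], [-1.14, 4.28], [0.01, 3], [-2.97, 2.97]. Speed limits (rad/s): [1.89, 1.89, 2.22, 3.14, 3.14, 3.14].

### API

Orientations are given as a rotation vector (axis times angle).
In Python, from rig import env gives the robot as it stands.
- The arm moves only by the tool arm_command, never from a script. Its argument "rows" is text: rows parted by semicolons, each of 5 numbers parted by spaces: the gripper command: -1 is shut, 1 is fully open, values between are in proportion, then the shift along the tool's x, y, z in m, then the turn about the tool's z in degrees. A call has 1 to 20 rows; each row shifts and turns the commanded pose from where the row before left it, along the tool's axes as they then stand; what a row does not reach is not made up. A row lasts 1/8 s, in which the tool goes at most 62.5 mm and 10.7 degrees, less where a joint would pass 70% of its speed; a pose out of reach is approached as far as the arm can. A call with a gripper value outside its range is refused whole. The fingers move at their own pace and stop on an object; "squeeze" is the grip in N (left out, the last holds). Time passes only in rows, so rows that do not move let the fingers close. It gives the time, the measured TCP pose, the force and the opening at its end, in the units of the state.
- env.get_obs(): the state, without advancing time (a new reading comes with each control period).
- env.get_image(name): name is "scene" or "top" or "wrist"; returns a dict with "frame" (420x560x3 uint8, red, green, blue), "camera_matrix" (3x3 intrinsics, pixels), "view" (4x4, takes a point from world to camera coordinates); the wrist camera has in their place "mount" (4x4, takes a point from camera to tool coordinates, whose origin is the TCP and whose axes are the flange's). Camera axes: x right, y down, z forward; pixel columns grow to the right and rows downward; lengths in m; the calibration is good to about 2 mm. A picture is of the moment at which its call begins: read the wrist's pose just before it. There is no depth.
- env.finish_job(): hands the job in, once; it reports no verdict.
The state is a dict: "time_s": time; "joint_pos": joint angles; "qvel": joint speeds; "joint_torque": joint torques, N m; "eef_pos": TCP position; "ee_rot": TCP orientation; "wrist_force": force on the tool from outside, world axes, zero at the start; "wrist_torque": the same for the moment, N m; "grip_width": opening from 0.0 (shut) to 1.0 (fully open).
Only numpy, scipy, OpenCV 4.12 (cv2) and the standard library are available. Lean on these libraries where they do the work, as an engineer would, in place of code of your own. Each camera call takes 0.05 s, during which the arm holds its last target. There are 200 camera calls.

### The job

Nest the three kitchen caddies that lie on their sides on the counter, in order of size: the small blue one fully home inside the grey one, and the grey one fully home inside the large white one. The white one stays where it lies, so do not shove it along, and leave everything else on the counter where it is.

Things in the scene. Friction and masses are not known exactly. Their poses are not given: they have to be found in the camera images.
- large: Large white caddy, a flat open box: length 110 mm, outside 114 wide x 76 high, inside 108 x 70 mm. Lies on a broad side; walls 3 mm; open mouth at its own -x, closed end at +x. Origin: centre of the outer underside, 55 mm from either end; x from mouth to closed end, y across, z up. Loose, 0.9 kg: 4 to 7 N shoves it empty, up to 12 N full. Mouth faces roughly left (room +y).
- medium: Middle grey caddy: length 110 mm, outside 101 wide x 63 high, inside 95 x 57 mm. Lies on a broad side; walls 3 mm; open mouth at its own -x, closed end at +x. Origin: centre of the outer underside, 55 mm from either end; x from mouth to closed end, y across, z up. Loose, 0.4 kg. Starts in front of the white mouth, beyond the white one's axis as seen from the robot, turned a little.
- small: Small blue caddy: length 110 mm, outside 88 wide x 50 high, inside 82 x 44 mm. Lies on a broad side; walls 3 mm; open mouth at its own -x, closed end at +x. Origin: centre of the outer underside, 55 mm from either end; x from mouth to closed end, y across, z up. Loose, 0.2 kg. Starts farther out than the grey one, also beyond the white one's axis, turned a little.
- large_mouth (a point): Centre of the white caddy's mouth opening, 55 mm from its middle, 38 mm up. A steel band marks each mouth's rim. Each mouth's lower lip is thinned to 2 mm and the closed ends are bevelled (underneath 5.6 mm high over 32 mm, upright edges 6 mm); so a smaller one slid along the counter rides up into the next.
- medium_mouth (a point): Centre of the grey caddy's mouth, 55 mm from its middle, 31 mm up. Fully home, its closed end touches the white one's inner bottom and its mouth rim stands 3 mm proud of the white rim.
- small_mouth (a point): Centre of the blue caddy's mouth, 55 mm from its middle, 25 mm up. Fully home in the grey one its rim stands 3 mm proud of the grey rim. Both are too wide to grip across; pushed by two spread fingers they turn flush to the fingers.
- mug: Bystander: white mug, 76 mm across, 85 mm high, handle at its +y. Origin under its centre.
- jar: Bystander: glass jar with a wooden lid, 74 mm across, 100 mm high. Origin under its centre.
- soap: Bystander: black bottle, 62 mm across, 150 mm high. Origin under its centre.
- ramekin: Bystander: little white bowl, 72 mm across, 45 mm high. Origin under its centre.
- salt: Bystander: steel tin, 60 mm across, 90 mm high. Origin under its centre.
- spoon: Bystander: wooden spoon 240 mm long lying on the counter. Origin under its middle, x along it.
Things that resemble listed ones, but are neither listed nor needed, are in the scene too. Leave any orange look-alike of the medium alone. Leave any black look-alike of the large alone.

How it is judged:
By the outcome, as a careful person would: the job done as asked, in the order asked, and still so for the second after the job is handed in, with the robot touching nothing.
It also fails if it takes over 67 s, if anything falls off the work surface, if the arm or the gripper's body presses on something with over 40 N, if the wrist force passes 120 N, or if a joint passes its speed limit or range.

## Working session

There is one attempt and no reset: what is moved stays moved. The work goes in short steps, Python scripts to look and compute and a tool call to move; the robot and the scene stay as the last step left them, time stands still between calls to the robot, and variables do not carry over. Pictures are saved under pics/ and viewed, about 8 in all and at most 12, crops included, and the job is handed in when it is done.

Besides the shell and the picture viewer there is one more tool, called after "Request:" by a JSON object that holds its "api" and its "payload", one argument or row to a line. arm_command: Moves the arm, as the interface text tells. Its arguments: {"type":"object","properties":{"rows":{"type":"string"},"squeeze":{"type":"number"}},"required":["rows"]}

```bash
ls; mkdir -p pics
python3 - <<'E'
from rig import env
import cv2,numpy as np
o=env.get_obs();print({k:np.round(v,3) for k,v in o.items()})
for n in("scene","top"):
    d=env.get_image(n);cv2.imwrite(f"pics/{n}0.png",d["frame"][:,:,::-1]);np.savez(f"pics/{n}0.npz",**d)
    print(n,d["camera_matrix"],np.round(d["view"],3))
a=cv2.imread("pics/top0.png");b=cv2.imread("pics/scene0.png")
E
```

```text
pics
{'time_s': np.float64(0.0), 'joint_pos': array([-1.301,  0.116,  1.442, -0.   ,  1.584, -0.038]), 'qvel': array([ 0.   ,  0.   , -0.001, -0.002, -0.   , -0.001]), 'joint_torque': array([ 3.0000e-03, -7.3199e+01, -6.3248e+01,  0.0000e+00,  6.0000e-03,
       -0.0000e+00]), 'eef_pos': array([ 0.204, -0.643,  0.231]), 'ee_rot': array([-3.103, -0.481,  0.   ]), 'wrist_force': array([-0.593, -0.277,  0.16 ]), 'wrist_torque': array([-0.057, -0.003,  0.024]), 'grip_width': np.float64(0.999)}
scene [[424.30441844   0.         284.45608605]
 [  0.         424.30441844 207.53118924]
 [  0.           0.           1.        ]] [[-0.21   0.978 -0.     0.094]
 [ 0.649  0.14  -0.748 -0.307]
 [-0.731 -0.158 -0.664  1.511]
 [ 0.     0.     0.     1.   ]]
top [[466.59414539   0.         277.92574278]
 [  0.         466.59414539 208.48063102]
 [  0.           0.           1.        ]] [[-2.000e-02 -1.000e+00  1.100e-02  1.000e-03]
 [-9.930e-01  1.900e-02 -1.130e-01  5.100e-01]
 [ 1.130e-01 -1.300e-02 -9.940e-01  1.382e+00]
 [ 0.000e+00  0.000e+00  0.000e+00  1.000e+00]]
```

View pics/top0.png

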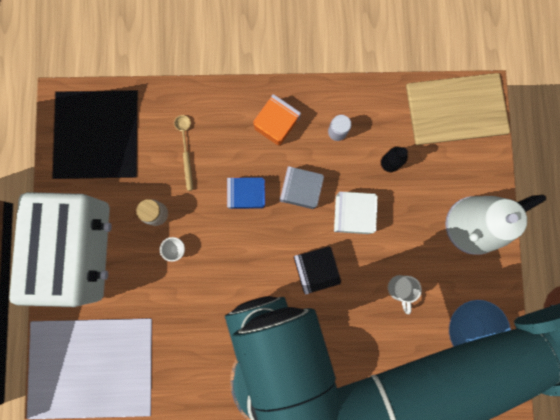

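View pics/scene0.png

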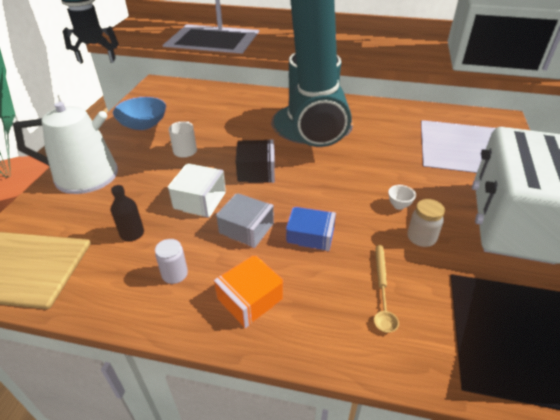

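The top view shows white (356,212) with its mouth to the left, grey (302,187) and blue (246,192). The look-alikes are orange (277,119) and black (318,268), which I leave alone. The three I want fit by colour, size and their row in front of the white mouth. I'll confirm them in one enlarged crop.

Run:
```python
import cv2
a=cv2.imread("pics/top0.png")[155:245,220:390]
cv2.imwrite("pics/crop0.png",cv2.resize(a,None,fx=4.7,fy=4.7,interpolation=cv2.INTER_CUBIC))
```

```text
(no output)
```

View pics/crop0.png

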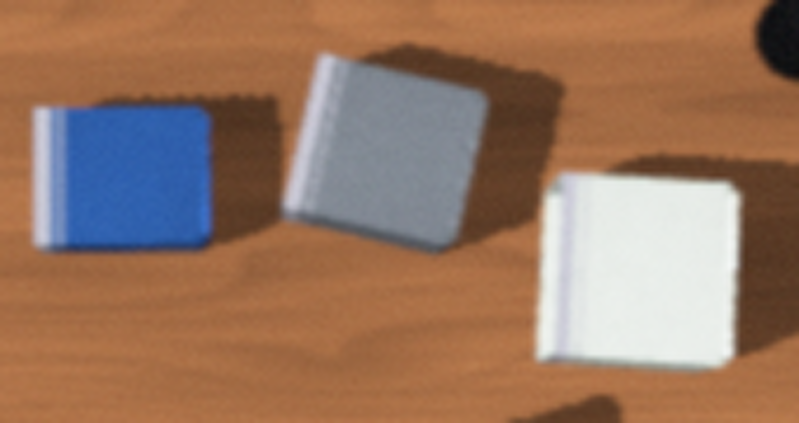

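Confirmed: all three have the steel mouth band on their left side. The corners come next.

```bash
cat > h.py <<'E'
import numpy as np
def ray(d,uv,z):
    K=np.array(d["camera_matrix"]);V=np.array(d["view"]);R,t=V[:3,:3],V[:3,3]
    uv=np.atleast_2d(uv);c=-R.T@t
    r=np.c_[(uv-[K[0,2],K[1,2]])/[K[0,0],K[1,1]],np.ones(len(uv))]@R
    return c+r*((z-c[2])/r[:,2])[:,None]
def wd(d,o):  # wrist image -> with view
    from scipy.spatial.transform import Rotation as Ro
    T=np.eye(4);T[:3,:3]=Ro.from_rotvec(o["ee_rot"]).as_matrix();T[:3,3]=o["eef_pos"]
    d=dict(d);d["view"]=np.linalg.inv(T@np.array(d["mount"]));return d
E
python3 - <<'E'
from h import *
d=dict(np.load("pics/top0.npz"))
for n,z,p in [("grey",.063,[(325,53),(288,210),(455,238),(488,92)]),("blue",.05,[(35,106),(37,243),(212,243),(212,106)]),("white",.076,[(560,173),(552,358),(735,364),(740,186)])]:
    q=ray(d,np.array(p)/4.7+[220,155],z)[:,:2]
    m=(q[0]+q[1])/2;c=(q[2]+q[3])/2;a=c-m
    s=q[0]+q[3]-q[1]-q[2]
    print(n,np.round(q,3).tolist(),"mouth",m.round(3),"end",c.round(3),"len",np.linalg.norm(a).round(3),"wid",np.linalg.norm(s/2).round(3),"yaw",np.degrees([np.arctan2(a[1],a[0]),np.arctan2(s[1],s[0])-np.pi/2]).round(1))
from rig import env
o=env.get_obs()
print(d["view"])
E
```

```text
grey [[0.632, -0.044], [0.532, -0.019], [0.512, -0.123], [0.605, -0.147]] mouth [ 0.582 -0.031] end [ 0.558 -0.135] len 0.106 wid 0.099 yaw [-102.7 -104.4]
blue [[0.603, 0.141], [0.515, 0.14], [0.513, 0.03], [0.601, 0.028]] mouth [0.559 0.141] end [0.557 0.029] len 0.112 wid 0.088 yaw [-91.1 -90.3]
white [[0.55, -0.189], [0.434, -0.18], [0.428, -0.293], [0.54, -0.301]] mouth [ 0.492 -0.184] end [ 0.484 -0.297] len 0.113 wid 0.114 yaw [-94.1 -94.3]
[[-0.02044044 -0.99973362  0.01071764  0.00147075]
 [-0.99338674  0.01909693 -0.11321705  0.50952953]
 [ 0.11298222 -0.01296097 -0.99351247  1.38189783]
 [ 0.          0.          0.          1.        ]]
```

Request:
{"api": "arm_command", "payload": {
  "rows": "0.4 0 0 0 7.3;0.4 0 0 0 7.3;0.4 0 0 0 7.2;0.4 0.0276 -0.0395 0 0;0.4 0.0276 -0.0395 0 0;0.4 0.0276 -0.0395 0 0;0.4 0.0276 -0.0395 0 0;0.4 0.0276 -0.0395 0 0;0.4 0.0276 -0.0395 0 0;0.4 0.0276 -0.0395 0 0;0.4 0.0276 -0.0395 0 0;0.4 0.0276 -0.0395 0 0;0.4 0.0276 -0.0395 0 0;0.4 0.0276 -0.0395 0 0;0.4 0.0276 -0.0395 0 0;0.4 0.0276 -0.0395 0 0;0.4 0.0276 -0.0395 0 0;0.4 0.0276 -0.0395 0 0"
}}

```text
time_s: 2.35
eef_pos: [0.6612, -0.081, 0.2309]
ee_rot: [-3.139, 0.114, 0.001]
wrist_force: [0.1, -0.3, 0.2]
grip_width: 0.704
```

Run:
```python
from rig import env
from h import *
import cv2
o=env.get_obs();d=env.get_image("wrist");np.savez("pics/w1.npz",**wd(d,o));cv2.imwrite("pics/w1.png",d["frame"][:,:,::-1])
print(d["mount"],d["camera_matrix"],o["ee_rot"],o["joint_pos"])
```

```text
[[-4.49217997e-04 -9.65178766e-01 -2.61590803e-01  6.52070956e-02]
 [ 9.99999887e-01 -3.92875282e-04 -2.67681683e-04  9.58075719e-04]
 [ 1.55588116e-04 -2.61590894e-01  9.65178833e-01 -1.41757654e-01]
 [ 0.00000000e+00  0.00000000e+00  0.00000000e+00  1.00000000e+00]] [[315.42734245   0.         279.86828621]
 [  0.         315.42734245 207.82341315]
 [  0.           0.           1.        ]] [-3.13949224e+00  1.14055981e-01  7.54339289e-04] [-1.60148251e-01  9.71690869e-02  1.46250691e+00 -3.03332046e-05
  1.58239682e+00  1.48327466e+00]
```

View pics/w1.png

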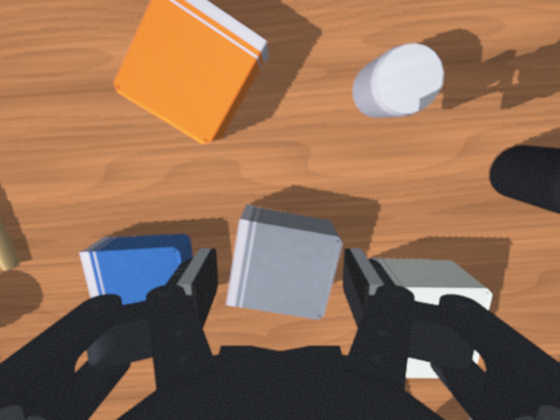

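The wrist view shows grey at (285,262) between the fingers, orange at (190,70) and the salt tin at (400,80). The descent path beyond grey is clear. Next I descend there and push grey sideways onto the white axis, stopping a little short.

Request:
{"api": "arm_command", "payload": {
  "rows": "0.4 0 0 0.05 0;0.4 0 0 0.05 0;0.4 0 0 0.05 0;0.4 0 0 0.045 0;0.4 0 0 0.022 0;0.4 -0.01 0 0 0;0.4 -0.01 0 0 0;0.4 -0.01 0 0 0;0.4 -0.01 0 0 0;0.4 -0.01 0 0 0;0.4 -0.01 0 0 0;0.4 -0.01 0 0 0;0.4 -0.01 0 0 0;0.4 -0.01 0 0 0;0.4 -0.005 0 0 0;0.4 0 0 0 0"
}}

```text
time_s: 4.4
eef_pos: [0.5655, -0.0756, 0.0153]
ee_rot: [3.139, -0.114, 0.002]
wrist_force: [0.4, -0.9, 6.8]
grip_width: 0.696
```

Run:
```python
from rig import env
from h import *
import cv2
o=env.get_obs();d=env.get_image("wrist");np.savez("pics/w2.npz",**wd(d,o));t=env.get_image("top")
cv2.imwrite("pics/w2.png",cv2.resize(np.hstack([d["frame"],t["frame"][100:310,150:430].repeat(2,0).repeat(2,1)])[:,:,::-1],None,fx=.71,fy=.71,interpolation=cv2.INTER_AREA))
```

```text
(no output)
```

View pics/w2.png

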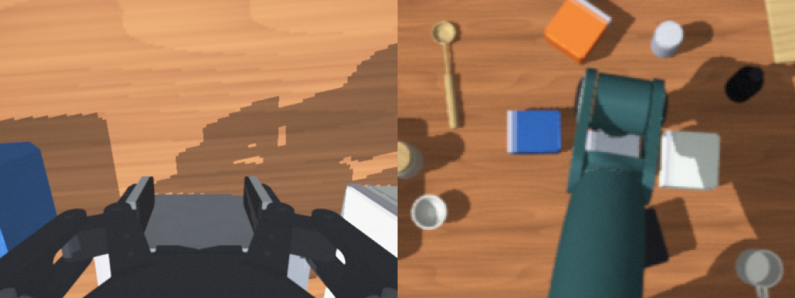

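The scaled wrist frame shows grey's long side at row 193, bottom edge about 14 mm from the TCP, flush across both fingers. The top view on the right shows grey pushed under the arm and blue and white not moved. Next I back off, lift and measure.

Request:
{"api": "arm_command", "payload": {
  "rows": "0.4 0.01 0 0 0;0.4 0.025 0 0 0;0.4 0.025 0 -0.03 0;0.4 0.03 0 -0.06 0;0.4 0 -0.025 -0.06 0;0.4 0 -0.025 -0.06 0;0.4 0 -0.025 0 0;0.4 0 0 0 0"
}}

```text
time_s: 5.5
eef_pos: [0.6588, -0.0078, 0.2157]
ee_rot: [-3.139, 0.111, -0.0]
wrist_force: [0.1, -0.2, -0.4]
grip_width: 0.7
```

Run:
```python
from rig import env
from h import *
import cv2
o=env.get_obs();d=env.get_image("wrist");np.savez("pics/w3.npz",**wd(d,o));t=env.get_image("top");np.savez("pics/t3.npz",**t)
cv2.imwrite("pics/w3.png",np.vstack([cv2.resize(d["frame"][200:420],(800,314)),cv2.resize(t["frame"][150:250,210:400],(532,280)).copy() if 0 else np.pad(cv2.resize(t["frame"][155:245,210:400],(600,284),interpolation=cv2.INTER_CUBIC),((0,0),(0,200),(0,0)))])[:,:,::-1])
```

```text
(no output)
```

View pics/w3.png

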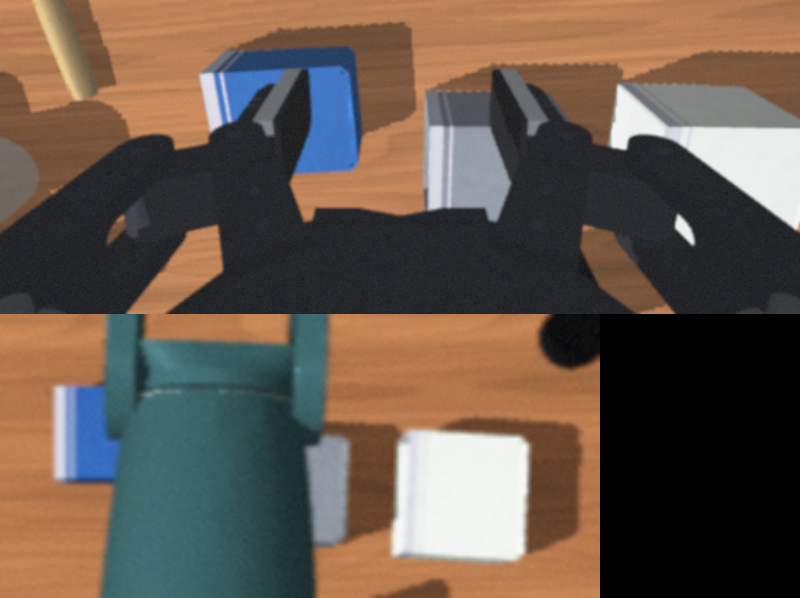

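Run:
```python
from h import *
w=dict(np.load("pics/w3.npz"));t=dict(np.load("pics/t3.npz"))
A=np.array([.488,-.2405]);a=np.array([-.073,-.9973]);n=np.array([.9973,-.073])
def W(p,z):return ray(w,np.array(p)*[.7,220/314]+[0,200],z)[:,:2]
def T(p,z):return ray(t,(np.array(p)-[0,314])/[600/190,284/90]+[210,155],z)[:,:2]
for nm,q in [("greyW mouthcorner,side",W([(428,125),(500,122)],.063)),("greyT end",T([(348,438),(346,545)],.063)),("whiteT m,m,e,e",T([(408,430),(403,553),(524,560),(527,437)],.076)),("whiteW",W([(685,125),(800,128)],.076)),("blueW m,e,e",W([(216,70),(345,67),(358,165)],.05))]:
    print(nm,q.round(4).tolist(),"along/off",np.c_[(q-A)@a,(q-A)@n].round(4).tolist())
```

```text
greyW mouthcorner,side [[0.5571, -0.0219], [0.5558, -0.0741]] along/off [[-0.2231, 0.053], [-0.1709, 0.0555]]
greyT end [[0.5455, -0.1343], [0.4449, -0.1294]] along/off [[-0.1101, 0.0496], [-0.1077, -0.0511]]
whiteT m,m,e,e [[0.5501, -0.1891], [0.4356, -0.1804], [0.4269, -0.2919], [0.5414, -0.2997]] along/off [[-0.0558, 0.0582], [-0.0561, -0.0567], [0.0557, -0.0572], [0.0552, 0.0576]]
whiteW [[0.5518, -0.1996], [0.5437, -0.2796]] along/off [[-0.0455, 0.0606], [0.0349, 0.0584]]
blueW m,e,e [[0.6056, 0.1303], [0.6013, 0.0357], [0.519, 0.034]] along/off [[-0.3784, 0.0903], [-0.2837, 0.0928], [-0.2761, 0.0109]]
```

White axis agrees between views within 1 mm; grey sits on it within about 2 mm. Next I align blue the same way.

Request:
{"api": "arm_command", "payload": {
  "rows": "0.4 0 -0.045 0 0;0.4 0 -0.045 0 0;0.4 -0.01 0 0.05 0;0.4 -0.01 0 0.05 0;0.4 0 0 0.05 0;0.4 0 0 0.04 0;0.4 0 0 0.01 0;0.4 -0.01 0 0 0;0.4 -0.01 0 0 0;0.4 -0.01 0 0 0;0.4 -0.01 0 0 0;0.4 -0.01 0 0 0;0.4 -0.01 0 0 0;0.4 -0.01 0 0 0;0.4 -0.005 0 0 0;0.4 0 0 0 0"
}}

```text
time_s: 7.6
eef_pos: [0.5702, 0.0877, 0.0156]
ee_rot: [3.139, -0.114, -0.0]
wrist_force: [0.2, -0.4, 0.3]
grip_width: 0.698
```

Request:
{"api": "arm_command", "payload": {
  "rows": "0.4 0.015 0 0 0;0.4 0.015 0 -0.05 0;0.4 0 0 -0.06 0;1 -0.044 0.043 0 0;1 -0.044 0.043 0 0;1 0 0 0 -10;1 0 0 0 -10;1 0 0 0 -10;1 0 0 0 -10;1 0 0 0 -10;1 0 0 0 -10;1 0 0 0 -10;1 0 0 0 -10;1 0 0 0 -10;1 0 0 0 0"
}}

```text
time_s: 9.48
eef_pos: [0.5072, 0.0059, 0.1257]
ee_rot: [2.302, 2.138, -0.0]
wrist_force: [0.3, -0.2, 0.5]
grip_width: 0.998
```

Run:
```python
from rig import env
from h import *
import cv2
o=env.get_obs();d=env.get_image("wrist");np.savez("pics/w4.npz",**wd(d,o));s=env.get_image("scene");np.savez("pics/s4.npz",**s)
p=o["eef_pos"][:2]-[.488,-.2405];print(o["eef_pos"],"along",p@[-.073,-.9973],"off",p@[.9973,-.073],o["joint_pos"])
cv2.imwrite("pics/w4.png",np.hstack([cv2.resize(d["frame"],(400,300)),cv2.resize(s["frame"][145:265,160:350],(475,300))])[:,75:,::-1])
```

```text
[0.50721947 0.0058529  0.12573975] along -0.24709076960026297 off 0.0011838111864762892 [-3.87222207e-02 -2.07977585e-01  1.92673102e+00 -5.48966753e-05
  1.42280735e+00  3.50902274e-02]
```

View pics/w4.png

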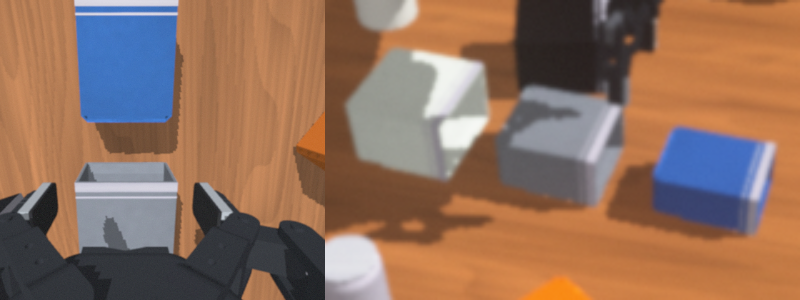

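In the left half of the picture grey (127,185) and blue (127,65) are centred on the tool and square to it. The finger gap between them is about 25 mm either way. On the right, the scene view shows white not moved. I descend and push grey.

Request:
{"api": "arm_command", "payload": {
  "rows": "1 0 0 0.04 0;1 0 0 0.04 0;1 0 -0.001 0.02 0;1 0 0 0.008 0;1 -0.007 0 0 0;1 -0.007 0 0 0;1 -0.007 0 0 0;1 -0.007 0 0 0;1 -0.007 0 0 0;1 -0.007 0 0 0;1 -0.007 0 0 0;1 -0.007 0 0 0;1 -0.007 0 0 0;1 -0.007 0 0 0;1 -0.007 0 0 0"
}}

```text
time_s: 11.45
eef_pos: [0.4998, -0.0711, 0.0176]
ee_rot: [-2.301, -2.139, 0.0]
wrist_force: [-0.1, 2.2, 0.4]
grip_width: 0.997
```

Request:
{"api": "arm_command", "payload": {
  "rows": "1 -0.005 0 0 0;1 -0.005 0 0 0;1 -0.005 0 0 0;1 -0.005 0 0 0;1 -0.005 0 0 0;1 -0.005 0 0 0;1 -0.005 0 0 0;1 -0.005 0 0 0"
}}

```text
time_s: 12.45
eef_pos: [0.4968, -0.1109, 0.0176]
ee_rot: [2.301, 2.139, -0.0]
wrist_force: [0.1, 1.7, -0.3]
grip_width: 1.0
```

```bash
cat > chk.py <<'E'
from rig import env
from h import *
import cv2,sys
o=env.get_obs();p=o["eef_pos"][:2]-[.488,-.2405];print("along",p@[-.073,-.9973],"off",p@[.9973,-.073],o["wrist_force"])
t=env.get_image("top");g=t["frame"].astype(int)
m=((g.min(2)>190)).astype(np.uint8);m[:190]=0;m[240:]=0;m[:,:337]=0;m[:,385:]=0
# white closed end (right edge), subpixel over rows
g2=g.mean(2)
e=[]
for r in range(198,228):
    row=g2[r,365:390]; i=np.argmin(np.diff(row)); 
    b=row[:3].mean(); dk=row[i+3:i+5].mean(); h=(b+dk)/2
    k=next(k for k in range(len(row)) if row[k]<h); e.append(365+k-1+(row[k-1]-h)/(row[k-1]-row[k]))
print("white end col",np.median(e))
E
python3 chk.py
python3 - <<'E'
import numpy as np
d=np.load("pics/t3.npz");g2=d["frame"].astype(int).mean(2);e=[]
for r in range(198,228):
    row=g2[r,365:390]; i=np.argmin(np.diff(row)); 
    b=row[:3].mean(); dk=row[i+3:i+5].mean(); h=(b+dk)/2
    k=next(k for k in range(len(row)) if row[k]<h); e.append(365+k-1+(row[k-1]-h)/(row[k-1]-row[k]))
print("ref",np.median(e))
E
```

```text
along -0.12987833479534128 off -0.0006406166198627775 [ 0.14429252  1.7146461  -0.31465261]
white end col 375.85274285407263
ref 376.3969458823401
```

Request:
{"api": "arm_command", "payload": {
  "rows": "1 -0.005 0 0 0;1 -0.005 0 0 0;1 -0.005 0 0 0;1 -0.005 0 0 0;1 -0.005 0 0 0;1 -0.005 0 0 0;1 -0.005 0 0 0;1 -0.005 0 0 0;1 -0.003 0 0 0;1 -0.003 0 0 0;1 -0.003 0 0 0"
}}

```text
time_s: 13.88
eef_pos: [0.4933, -0.1596, 0.0176]
ee_rot: [-2.301, -2.139, -0.0]
wrist_force: [0.6, 2.1, 0.2]
grip_width: 0.998
```

```bash
python3 chk.py
```

```text
along -0.0811171324018678 off -0.0005861828788408891 [0.55034274 2.07626801 0.21807022]
white end col 369.4398148148148chk.py:13: RuntimeWarning: divide by zero encountered in scalar divide
  k=next(k for k in range(len(row)) if row[k]<h); e.append(365+k-1+(row[k-1]-h)/(row[k-1]-row[k]))
```

Request:
{"api": "arm_command", "payload": {
  "rows": "1 -0.002 0 0 0;1 -0.002 0 0 0;1 -0.001 0 0 0"
}}

```text
time_s: 14.3
eef_pos: [0.493, -0.1645, 0.0176]
ee_rot: [2.301, 2.139, 0.0]
wrist_force: [0.5, 1.1, -0.3]
grip_width: 1.001
```

Run:
```python
from rig import env
from h import *
import cv2
o=env.get_obs();d=env.get_image("wrist");np.savez("pics/w5.npz",**wd(d,o))
s=env.get_image("scene")
p=o["eef_pos"][:2]-[.488,-.2405];print("along",p@[-.073,-.9973],o["wrist_force"])
cv2.imwrite("pics/w5.png",np.hstack([cv2.resize(d["frame"][150:420,80:480],(480,324)),cv2.resize(s["frame"][150:258,160:260],(300,324))])[:,:,::-1])
```

```text
along -0.0761645414830935 [ 0.45887466  1.14971548 -0.27846496]
```

View pics/w5.png

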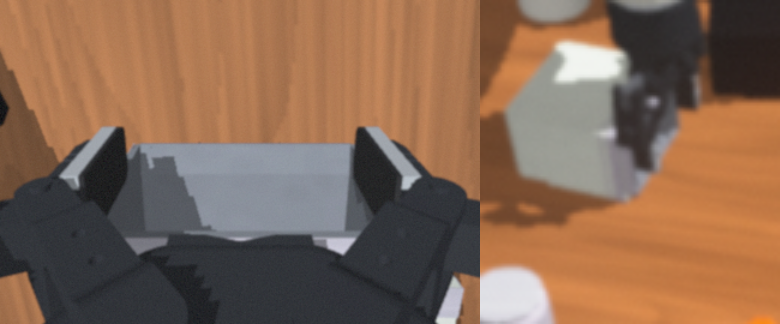

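The wrist view shows grey's mouth (240,190) flush between the fingers, rim about 63 mm out, so about 5 mm remain. I go on in small steps.

Request:
{"api": "arm_command", "payload": {
  "rows": "1 -0.001 0 0 0;1 -0.001 0 0 0;1 -0.001 0 0 0"
}}

```text
time_s: 14.78
eef_pos: [0.4928, -0.1674, 0.0176]
ee_rot: [-2.301, -2.139, 0.0]
wrist_force: [0.7, 1.2, 0.9]
grip_width: 1.002
```

Request:
{"api": "arm_command", "payload": {
  "rows": "1 -0.001 0 0 0"
}}

```text
time_s: 14.9
eef_pos: [0.4928, -0.1683, 0.0177]
ee_rot: [-2.301, -2.139, -0.001]
wrist_force: [0.5, 4.3, 3.2]
grip_width: 0.998
```

Request:
{"api": "arm_command", "payload": {
  "rows": "1 -0.001 0 0 0"
}}

```text
time_s: 15.02
eef_pos: [0.4928, -0.1693, 0.0177]
ee_rot: [-2.301, -2.139, -0.001]
wrist_force: [-0.1, 6.0, 2.8]
grip_width: 1.005
```

Force jumped at the expected depth, 1.2 → 4.3 → 6 N, so grey is home. I back off, go over to behind blue, and look.

Request:
{"api": "arm_command", "payload": {
  "rows": "1 0.01 0 0 0;1 0.02 0 0 0;0.65 0.03 0 -0.05 0;0.65 0.05 0 -0.05 0;0.65 0.05 0 0 0;0.65 0.05 0 0 0;0.65 0.05 0 0 0;0.65 0.05 0 0 0;0.65 0.044 0 0 0;0.65 0 0 0 0;0.65 0 0 0 0"
}}

```text
time_s: 16.4
eef_pos: [0.5173, 0.1783, 0.1116]
ee_rot: [2.3, 2.14, -0.001]
wrist_force: [0.1, -0.4, 0.6]
grip_width: 0.826
```

Run:
```python
from rig import env
from h import *
import cv2
o=env.get_obs();d=env.get_image("wrist");np.savez("pics/w6.npz",**wd(d,o));t=env.get_image("top");np.savez("pics/t6.npz",**t)
p=o["eef_pos"][:2]-[.488,-.2405];print(o["eef_pos"],"along",p@[-.073,-.9973],"off",p@[.9973,-.073],o["joint_pos"])
cv2.imwrite("pics/w6.png",np.hstack([cv2.resize(d["frame"][150:420,80:480],(445,300)),cv2.resize(t["frame"][165:255,275:380],(350,300),interpolation=cv2.INTER_CUBIC)])[:,:,::-1])
```

```text
[0.51731716 0.17830052 0.11158376] along -0.41980991332503464 off -0.0013344316011826285 [ 2.85426690e-01 -1.05085761e-01  1.85981851e+00 -2.54966396e-04
  1.38733730e+00  3.57103045e-01]
```

View pics/w6.png

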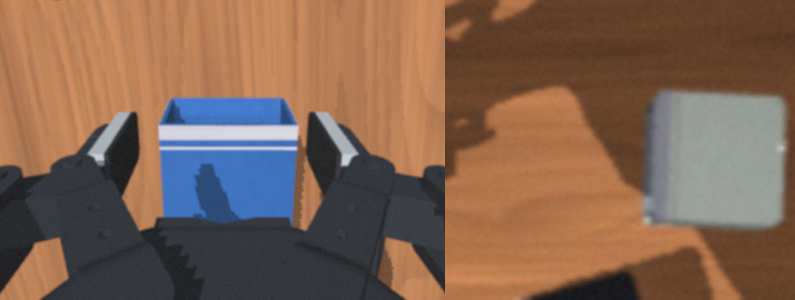

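Blue's mouth (229,125) is square and about 3 mm off axis. White's closed end is within 0.5 px of where it was. I descend and push blue.

Request:
{"api": "arm_command", "payload": {
  "rows": "0.65 0 0.002 0.04 0;0.65 0 0 0.04 0;0.65 0 0 0.0136 0;0.65 -0.008 0 0 0;0.65 -0.008 0 0 0;0.65 -0.008 0 0 0;0.65 -0.008 0 0 0;0.65 -0.008 0 0 0;0.65 -0.008 0 0 0;0.65 -0.008 0 0 0;0.65 -0.008 0 0 0;0.65 -0.008 0 0 0;0.65 -0.008 0 0 0;0.65 -0.008 0 0 0;0.65 -0.008 0 0 0;0.65 -0.008 0 0 0;0.65 -0.008 0 0 0;0.65 -0.008 0 0 0"
}}

```text
time_s: 18.75
eef_pos: [0.5111, 0.0575, 0.0182]
ee_rot: [-2.301, -2.139, 0.0]
wrist_force: [-0.6, -0.0, 0.9]
grip_width: 0.827
```

Request:
{"api": "arm_command", "payload": {
  "rows": "0.65 -0.008 0 0 0;0.65 -0.008 0 0 0;0.65 -0.008 0 0 0;0.65 -0.008 0 0 0;0.65 -0.008 0 0 0;0.65 -0.008 0 0 0;0.65 -0.008 0 0 0;0.65 -0.008 0 0 0;0.65 -0.008 0 0 0;0.65 -0.008 0 0 0;0.65 -0.008 0 0 0"
}}

```text
time_s: 20.12
eef_pos: [0.5047, -0.0302, 0.0182]
ee_rot: [-2.301, -2.139, -0.0]
wrist_force: [-1.0, 0.9, 0.1]
grip_width: 0.825
```

Run:
```python
from rig import env
from h import *
import cv2
o=env.get_obs();d=env.get_image("wrist");np.savez("pics/w7.npz",**wd(d,o));t=env.get_image("scene")
p=o["eef_pos"][:2]-[.488,-.2405];print(o["eef_pos"],"along",p@[-.073,-.9973],"off",p@[.9973,-.073],o["wrist_force"])
cv2.imwrite("pics/w7.png",np.hstack([cv2.resize(d["frame"][150:420,80:480],(445,300)),cv2.resize(t["frame"][155:245,155:260],(350,300),interpolation=cv2.INTER_CUBIC)])[:,:,::-1])
```

```text
[ 0.50474649 -0.03022753  0.0181776 ] along -0.2109272294435593 off 0.0013513859652812127 [-1.01908674  0.86958704  0.12952981]
```

View pics/w7.png

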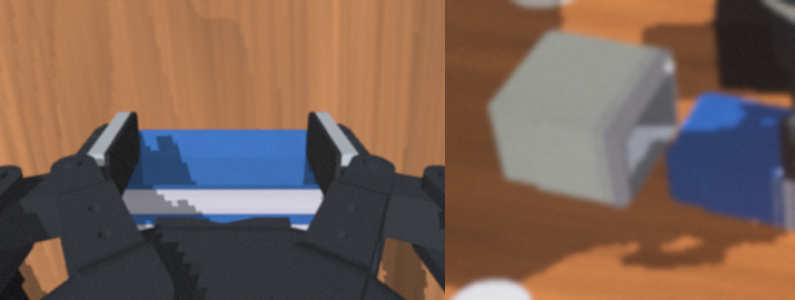

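Blue is square between the fingers with its end just short of the grey mouth, and grey sits in white. I continue.

Request:
{"api": "arm_command", "payload": {
  "rows": "0.65 -0.006 0 0 0;0.65 -0.006 0 0 0;0.65 -0.006 0 0 0;0.65 -0.006 0 0 0;0.65 -0.005 0 0 0;0.65 -0.005 0 0 0;0.65 -0.005 0 0 0;0.65 -0.005 0 0 0;0.65 -0.005 0 0 0;0.65 -0.005 0 0 0"
}}

```text
time_s: 21.48
eef_pos: [0.5008, -0.0839, 0.0182]
ee_rot: [-2.301, -2.139, -0.0]
wrist_force: [-1.0, 0.9, 0.3]
grip_width: 0.826
```

Request:
{"api": "arm_command", "payload": {
  "rows": "0.65 -0.005 0 0 0;0.65 -0.005 0 0 0;0.65 -0.005 0 0 0;0.65 -0.005 0 0 0;0.65 -0.005 0 0 0;0.65 -0.005 0 0 0;0.65 -0.005 0 0 0;0.65 -0.005 0 0 0"
}}

```text
time_s: 22.48
eef_pos: [0.4979, -0.1238, 0.0182]
ee_rot: [-2.301, -2.139, 0.0]
wrist_force: [0.1, 0.8, 0.4]
grip_width: 0.827
```

Request:
{"api": "arm_command", "payload": {
  "rows": "0.65 -0.005 0 0 0;0.65 -0.005 0 0 0;0.65 -0.005 0 0 0;0.65 -0.005 0 0 0;0.65 -0.005 0 0 0;0.65 -0.005 0 0 0;0.65 -0.004 0 0 0;0.65 -0.002 0 0 0;0.65 -0.001 0 0 0"
}}

```text
time_s: 23.6
eef_pos: [0.4953, -0.1604, 0.0182]
ee_rot: [-2.301, -2.139, -0.0]
wrist_force: [-0.2, 0.3, -0.2]
grip_width: 0.827
```

Request:
{"api": "arm_command", "payload": {
  "rows": "0.65 -0.001 0 0 0;0.65 -0.001 0 0 0;0.65 -0.001 0 0 0"
}}

```text
time_s: 23.98
eef_pos: [0.4951, -0.1633, 0.0182]
ee_rot: [-2.301, -2.139, -0.0]
wrist_force: [0.6, 0.4, -0.1]
grip_width: 0.823
```

Request:
{"api": "arm_command", "payload": {
  "rows": "0.65 -0.001 0 0 0"
}}

```text
time_s: 24.1
eef_pos: [0.495, -0.1644, 0.0182]
ee_rot: [2.301, 2.139, 0.0]
wrist_force: [0.1, -0.9, 0.6]
grip_width: 0.826
```

Request:
{"api": "arm_command", "payload": {
  "rows": "0.65 -0.001 0 0 0"
}}

```text
time_s: 24.22
eef_pos: [0.4949, -0.1654, 0.0182]
ee_rot: [-2.301, -2.139, 0.0]
wrist_force: [0.2, 1.1, 0.4]
grip_width: 0.826
```

Request:
{"api": "arm_command", "payload": {
  "rows": "0.65 -0.001 0 0 0"
}}

```text
time_s: 24.35
eef_pos: [0.4949, -0.1661, 0.0182]
ee_rot: [-2.3, -2.139, -0.001]
wrist_force: [-0.1, 7.4, 2.0]
grip_width: 0.826
```

The force jump to 7.4 N came at about the predicted depth. I back off, lift and check.

Request:
{"api": "arm_command", "payload": {
  "rows": "0.65 0.01 0 0 0;0.65 0.02 0 0 0;0.65 0.03 0 -0.03 0;0.65 0.03 0 -0.05 0;0.65 0.03 0 -0.05 0;0.65 0 0 -0.05 0;0.65 0 0 0 0;0.65 0 0 0 0"
}}

```text
time_s: 25.35
eef_pos: [0.5033, -0.0459, 0.1976]
ee_rot: [-2.3, -2.14, 0.0]
wrist_force: [1.5, -0.0, -1.3]
grip_width: 0.823
```

Run:
```python
from rig import env
from h import *
import cv2
o=env.get_obs();d=env.get_image("wrist");np.savez("pics/w8.npz",**wd(d,o));t=env.get_image("top");s=env.get_image("scene");np.savez("pics/s8.npz",**s);np.savez("pics/t8.npz",**t)
print(o["eef_pos"])
f=lambda x:cv2.resize(x,(400,300),interpolation=cv2.INTER_CUBIC)
cv2.imwrite("pics/w8.png",np.vstack([np.hstack([f(d["frame"]),f(t["frame"][165:255,280:400])]),np.hstack([f(s["frame"][145:235,145:265]),f(s["frame"])])])[:,:,::-1])
```

```text
[ 0.50329325 -0.04586272  0.19757204]
```

View pics/w8.png

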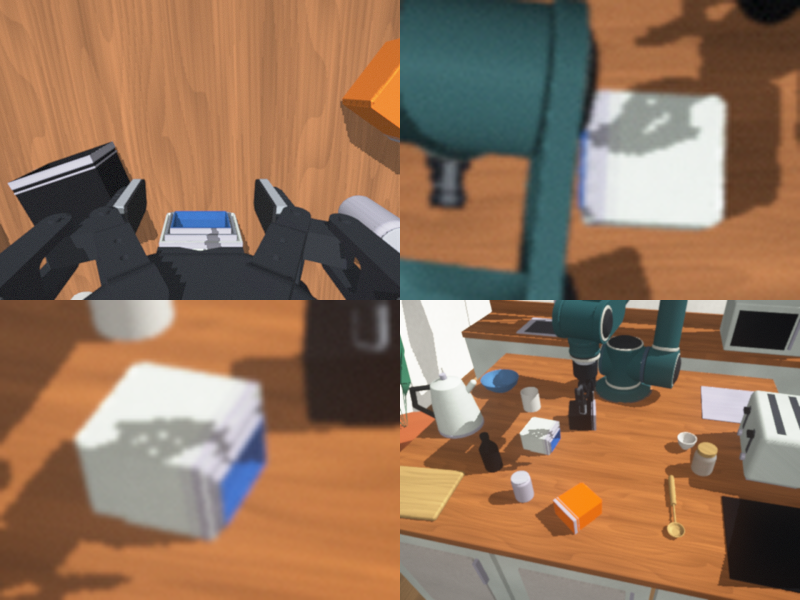

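Nested rims show as small even steps, and white's end is within about 1 px of its first place. I hand it in.

```bash
python3 -c "
from rig import env
print(env.finish_job())"
```

```text
the job is handed in; nothing more can be done
None
```

The three caddies are nested and the job is handed in: blue inside grey, grey inside white. It took about 25 s of robot time.

I pushed grey and blue sideways onto the white one's axis. Then I pushed grey into white, and blue into grey, with two spread fingers.

Last checks:
- **Fully home:** the push force jumped to 6 N for grey and 7.4 N for blue. Both jumps came within about 1 mm of the predicted depth. The final pictures show the rims stepping out evenly, but I did not measure the 3 mm steps to the millimetre.
- **White one:** its closed end stayed within about 1 pixel (3 mm) in the top view. The 6 N on grey falls in the 4–7 N range that can shove it, so a shift of about 1 mm can't be ruled out.
- **Other things:** the black and orange look-alikes and the rest of the counter look undisturbed in the last pictures. I checked them by eye only. The robot was clear of everything at hand-in.
- **Failed checks:** one automatic measurement of the white edge failed mid-push because the arm covered the edge, so I dropped it. I also saw a brief, unexplained 6.8 N upward force during grey's sideways push, and it was gone once I backed off.

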